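# Fit the matching lens carrier to the cleaner's keyed shaft

### The arm

A 6-joint arm with a two-finger parallel gripper is mounted at the origin on the work surface. World frame = base frame: x ahead of the robot, y to its left, z up, the work surface at z = 0. Lengths are in m, angles in rad, forces in N, time in s.
With the tool pointing down it reaches from about 0.4 to 0.925 m from the base axis. Payload 3.4 kg.
Tool frame: the origin (TCP) lies midway between the tips of the shut fingers; the grasp point (between the pads) lies 19 mm behind it; y points along the fingers, z is the direction in which the jaws open and shut, and the axes are right-handed (so a half turn about y gives the same grasp; the last joint's range is limited). The gripper opens to 85 mm and grips with 20 to 120 N. Pads are 22 mm wide; open, the fingers measure 114 mm over their backs; the gripper's body (76 mm by 85 mm) begins 54 mm behind the grasp point. The pads swing forward as they close: fully open they stand 13 mm farther back than shut.
Start: joints at [1.065, 0.307, 1.506, -0, 1.328, -0.073], TCP at [0.241, 0.522, 0.231] pointing down, gripper open.
Joint ranges: [-3.12, 3.12], [-1.05, 2.28], [0.14, 2.33], [-1.42, 4.57], [0.1, 2.73], [-2.68, 2.68]. Speed limits (rad/s): [2.57, 2.57, 3.14, 3.14, 3.14, 3.14].

### API

Orientations are given as a unit quaternion [w, x, y, z].
In Python, from plant import get_obs, read_camera, close_job, regions_of, spot_point gives the robot as it stands.
- The arm moves only by the tool drive_tool, never from a script. Its argument "plan" is a list of rows, each a list of 5 numbers: the closure, from 0 (fully open) to 1 (shut), then the shift along the world's x, y, z in m, then the turn about the world's z in degrees. In form: [[claw, dx, dy, dz, yaw], ...]. A call has 1 to 20 rows; each row is the pose to reach, as a shift and turn from the pose measured when the call began; what a row does not reach only later rows make up. A row lasts 1/8 s, in which the tool goes at most 62.5 mm and 10.7 degrees, less where a joint would pass 70% of its speed; a pose out of reach is approached as far as the arm can. A call with a gripper value outside its range is refused whole. The fingers move at their own pace and stop on an object; the grip force is fixed at half the most. Time passes only in rows, so rows that repeat a pose let the fingers close. It gives the time, the measured TCP pose, the force and the opening at its end, in the units of the state.
- get_obs(): the state, without advancing time (a new reading comes with each control period).
- read_camera(name): name is "scene" or "top"; returns a dict with "image" (420x560x3 uint8, blue, green, red), "depth" (420x560 float32, m along the optical axis (not along the pixel's ray), 0 where there is no reading), "fov_y" (degrees; the focal length in pixels is half the picture's height over the tangent of half this angle, whatever the lens; pixels are square), "cx", "cy" (the principal point, pixels), "extrinsics" (4x4, takes a point from camera to world coordinates). Camera axes: x right, y down, z forward; pixel columns grow to the right and rows downward; lengths in m; the calibration is good to about 2 mm. A picture is of the moment at which its call begins.
- close_job(): hands the job in, once; it reports no verdict.
Trained networks look in a picture, given as the dict that the camera call returned (one of the last four; its "shot" number tells which), for a name from the list of things; names that differ only in an ending like _2 or _b are one class to them, and where a whole thing is asked for, a point or a joint stands for the part that bears it (a point fixed in the world has none). Each returns a list of dicts, best first, with "p" (0 to 1); they miss things now and then, are a little off and sometimes report something else, mostly with a low value. They report only what shows in the picture. A call takes as long as a camera call. They do not tell look-alikes from the thing itself.
- regions_of(target, picture): "mask" (420x560 bool, what is visible of it).
- spot_point(target, picture): "xyz" ([x, y, z] in m, in the coordinates of the camera as it stood for that picture, good to about 4 mm: a listed point, or the origin of a listed thing).
The state is a dict: "time_s": time; "joint_pos": joint angles; "dq": joint speeds; "tau": joint torques, N m; "position": TCP position; "ee_rot": TCP orientation; "contact_force": force on the tool from outside, world axes, zero at the start; "ft_torque": the same for the moment, N m; "grip_width": finger opening in m.
Only numpy, scipy, OpenCV 4.12 (cv2) and the standard library are available. Lean on these libraries where they do the work, as an engineer would, in place of code of your own. Each camera call takes 0.05 s, during which the arm holds its last target.

### The job

Of the three grey lens carriers, choose the one whose two keyways match the two keys on the lens cleaner's drive shaft and put it on the shaft, turning it by feel until it drops fully home over the keys. Then turn it clockwise, seen from above, to the stop, so that its arms point at the two steel marks on the deck, and let go; leave the other two carriers and everything else on the vanity where they are.

Things in the scene. Friction and masses are not known exactly. Their poses are not given: they have to be found in the camera images.
- cleaner: White square lens cleaner, 140 x 140 mm, deck 45 mm high, fixed on the vanity. Origin: centre of its underside, on the drive shaft's vertical axis; x, y along its sides; the side with a round button and dark window faces -x. The shaft is stiff (0.2 N m), stays where left and turns clockwise to a firm stop, where a fitted carrier's +x points along the cleaner's +x; 1.75 rad of travel.
- shaft_foot (a point): On the shaft's axis, top of its 56 mm round steel plate, 48 mm above the cleaner's origin, where a hub seats. Two upright keys (6 mm wide, out to 14 mm from the axis, 18 mm tall) stand here, the second 90 deg anticlockwise of the first. Their angle is not reported: the matching carrier fits with its +x 0.74 to 1.64 rad anticlockwise of the cleaner's +x, with 0.09 rad play either way.
- shaft_tip (a point): Tip of the plain steel shaft (16 mm diameter), 88 mm above the cleaner's origin, 40 mm above its plate; the last 9 mm taper to 8 mm diameter. A hub not lined up with the keys rests on the key tops, its origin 17 mm above the plate, and drops those 17 mm when turned into line.
- mark (a point): One of two small steel marks on the deck (this one at the cleaner's +y side, 64 mm from the axis; the other opposite at -y). At the stop, the loading position, a fitted carrier's arms point at the marks.
- carrier_a: Loose grey lens carrier, 70 g. Hub: 16-sided collar, 44 mm across flats (one faces +x), 36 mm tall, gripped from above. Through-bore 18.6 mm wide; two keyways, 8 mm wide, out to 15.5 mm from the axis: one at +x, the other at -x (180 deg). Arms along +y and -y with round lens rests (14 mm radius, centres 40 mm out, 10 mm tall; 108 mm overall). Origin: centre of the hub's underside, z up.
- carrier_b: As carrier_a in every size, material and axis, but its keyways are 90 deg apart: one along +x, the other along +y (anticlockwise seen from above). Origin: centre of the hub's underside, z up.
- carrier_c: As carrier_a in every size, material and axis, but its keyways are 135 deg apart: one along +x, the other 135 deg anticlockwise of it seen from above. Origin: centre of the hub's underside, z up.
- lens_case: Grey two-pot lens case, 33 x 67 x 17 mm, bystander. Origin: centre of its underside, long axis y.
- bowl: Round white ceramic trinket bowl, 80 mm across, 36 mm high, bystander. Origin: centre of its underside.
- squeeze_bottle: Closed white squeeze bottle, 48 mm across, 130 mm high, bystander. Origin: centre of its underside.
- tweezer_case: White and grey slim tweezer case, 100 x 16 x 12.5 mm, bystander. Origin: centre of its underside, long axis x.
Things that resemble listed ones, but are neither listed nor needed, are in the scene too. Leave any red look-alike of the carrier_b alone.

How it is judged:
By the outcome, as a careful person would: the job done as asked, in the order asked, and still so for the second after the job is handed in, with the robot touching nothing.
It also fails if it takes over 54 s, if anything falls off the work surface, if the arm or the gripper's body presses on something with over 40 N, if the wrist force passes 120 N, or if a joint passes its speed limit or range.

## Working session

There is one attempt and no reset: what is moved stays moved. The work goes in short steps, Python scripts to look and compute and a tool call to move; the robot and the scene stay as the last step left them, time stands still between calls to the robot, and variables do not carry over. Pictures are saved under pics/ and viewed, and the job is handed in when it is done.

Besides the shell and the picture viewer there is one more tool, called after ">>>" as name(argument=value, ...) on one line, values as JSON. drive_tool: Moves the arm, as the interface text tells. Its arguments: {"type":"object","properties":{"plan":{"type":"array","items":{"type":"array","items":{"type":"number"}}}},"required":["plan"]}

```bash
mkdir -p pics; ls; cat > h.py <<'E'
import numpy as np, cv2
from plant import *
def K(d):
    f=d["image"].shape[0]/2/np.tan(np.radians(d["fov_y"]/2)); return f,d["cx"],d["cy"]
def w(d,p):
    E=np.array(d["extrinsics"]); return E[:3,:3]@np.array(p)+E[:3,3]
def px(d,P):
    E=np.array(d["extrinsics"]); c=E[:3,:3].T@(np.array(P)-E[:3,3]); f,cx,cy=K(d); return c[0]/c[2]*f+cx,c[1]/c[2]*f+cy
def cloud(d):
    f,cx,cy=K(d); z=d["depth"]; v,u=np.mgrid[:z.shape[0],:z.shape[1]]
    c=np.stack([(u-cx)/f*z,(v-cy)/f*z,z],-1); E=np.array(d["extrinsics"]); W=c@E[:3,:3].T+E[:3,3]; W[z==0]=np.nan; return W
E
python3 - <<'E'
from h import *
o=get_obs(); print(o)
for n in ("scene","top"):
    d=read_camera(n); cv2.imwrite(f"pics/{n}0.png",d["image"])
    print(n,d["fov_y"],d["cx"],d["cy"],np.round(d["extrinsics"],3).tolist(),d["shot"])
    np.save(f"/tmp/{n}.npy",d,allow_pickle=True)
    for t in ["cleaner","shaft_foot","shaft_tip","mark","carrier_b","lens_case","bowl","squeeze_bottle","tweezer_case"]:
        for r in spot_point(t,d):
            P=w(d,r["xyz"]); print(t,round(r["p"],2),np.round(P,3),np.round(px(d,P),0))
E
```

```text
pics
{'time_s': 0.0, 'joint_pos': array([ 1.06549408e+00,  3.07565423e-01,  1.50767070e+00, -5.17793307e-08,
        1.32841737e+00, -7.34825422e-02]), 'dq': array([ 0.00183045, -0.0015521 ,  0.00079577, -0.00021995, -0.00027557,
       -0.00114866]), 'tau': array([-6.84539882e-04, -4.57549775e+01, -2.51917863e+01,  2.31023832e-04,
        1.28597813e-02, -2.62287855e-06]), 'position': array([0.24032306, 0.52159486, 0.23038641]), 'ee_rot': array([-0.6899904 ,  0.69138705, -0.15169573,  0.15127991]), 'contact_force': array([-0.02128603,  0.82041597, -0.45327191]), 'ft_torque': array([ 0.00224482, -0.00367471,  0.03070562]), 'grip_width': 0.08534293021639351}
scene 43.389095636950984 278.31051564464997 208.99833808216488 [[-0.246, 0.745, -0.62, 1.316], [0.969, 0.194, -0.151, 0.217], [0.008, -0.638, -0.77, 1.032], [0.0, 0.0, 0.0, 1.0]] 1
cleaner 0.97 [0.599 0.256 0.001] [366. 265.]
cleaner 0.53 [ 0.763  0.009 -0.003] [245. 303.]
cleaner 0.5 [0.596 0.253 0.087] [370. 242.]
cleaner 0.5 [ 0.646 -0.255  0.001] [154. 237.]
cleaner 0.37 [0.619 0.311 0.049] [393. 266.]
shaft_foot 0.97 [0.595 0
[... 950 characters left out ...]
] [190. 189.]
shaft_foot 0.63 [0.605 0.253 0.048] [186. 186.]
shaft_tip 0.57 [0.6   0.252 0.087] [184. 187.]
mark 0.89 [0.621 0.311 0.047] [166. 182.]
carrier_b 0.85 [ 0.331  0.245 -0.003] [193. 279.]
carrier_b 0.83 [ 0.331 -0.369  0.001] [398. 275.]
carrier_b 0.78 [ 0.337 -0.074 -0.002] [299. 275.]
carrier_b 0.68 [ 0.628 -0.099 -0.003] [305. 179.]
carrier_b 0.59 [ 0.45  -0.227  0.002] [350. 236.]
carrier_b 0.58 [ 0.295 -0.21  -0.003] [345. 288.]
carrier_b 0.51 [ 0.466 -0.039 -0.002] [287. 232.]
lens_case 0.59 [0.621 0.034 0.004] [262. 181.]
bowl 0.97 [ 0.39   0.1   -0.004] [241. 259.]
squeeze_bottle 0.87 [ 0.768  0.007 -0.003] [269. 134.]
tweezer_case 0.74 [ 0.648 -0.254 -0.   ] [356. 171.]
```

View pics/scene0.png

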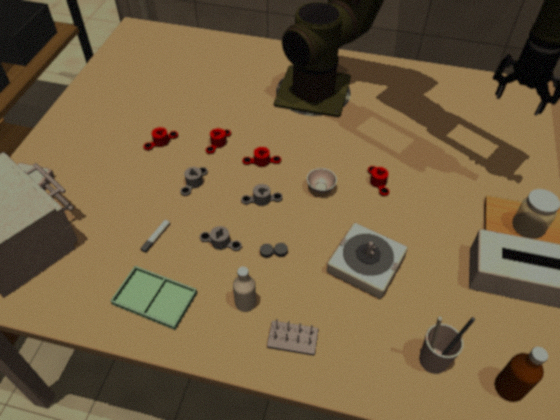

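View pics/top0.png

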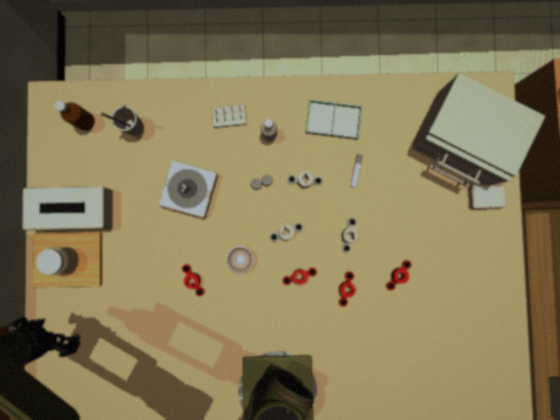

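```bash
python3 - <<'E'
from h import *
d=np.load("/tmp/top.npy",allow_pickle=True).item()
im=d["image"]
t=[]
for (u,v) in [(193,277),(398,274),(299,274),(305,179),(350,236),(345,287),(287,232),(187,188)]:
    c=cv2.getRectSubPix(im,(50,50),(float(u),float(v))); t.append(cv2.resize(c,(200,200),interpolation=cv2.INTER_CUBIC))
cv2.imwrite("pics/crops.png",np.vstack([np.hstack(t[:4]),np.hstack(t[4:])]))
E
```

```text
(no output)
```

View pics/crops.png

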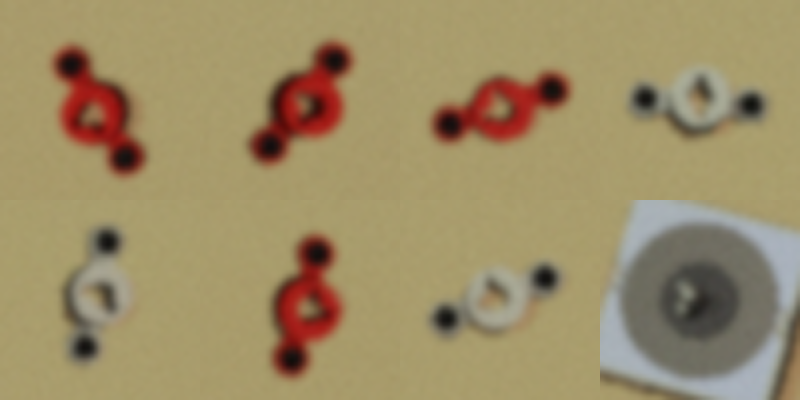

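```bash
python3 - <<'E'
from h import *
row=[]
P=dict(A=(.627,-.098),B=(.452,-.223),C=(.465,-.037),S=(.601,.253))
for n in ("top","scene"):
    d=np.load(f"/tmp/{n}.npy",allow_pickle=True).item()
    im=d["image"]
    t=[]
    for k,p in P.items():
        # rectify on hub top plane: output up=+x, left=+y
        z=.036 if k!="S" else .066
        h=.032; q=[(p[0]+h,p[1]+h,z),(p[0]+h,p[1]-h,z),(p[0]-h,p[1]-h,z),(p[0]-h,p[1]+h,z)]
        H=cv2.getPerspectiveTransform(np.float32([px(d,x) for x in q]),np.float32([(0,0),(199,0),(199,199),(0,199)]))
        c=cv2.warpPerspective(im,H,(200,200),flags=cv2.INTER_CUBIC)
        g=cv2.normalize(c,None,0,255,cv2.NORM_MINMAX); t.append(g)
    row.append(np.hstack(t))
cv2.imwrite("pics/rect.png",np.vstack(row))
E
```

```text
(no output)
```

View pics/rect.png

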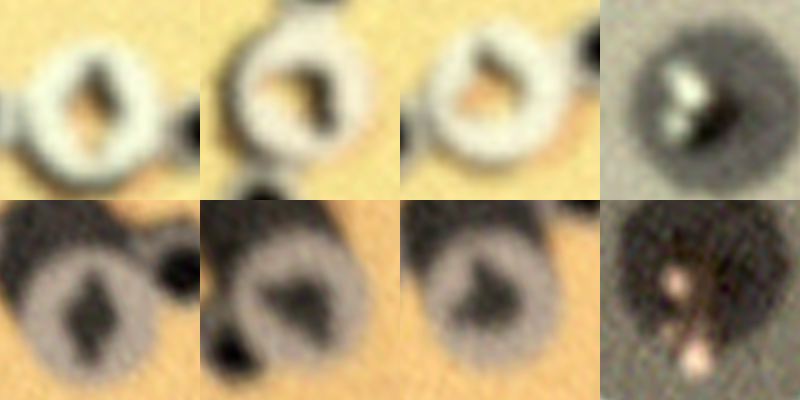

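```bash
cat > meas.py <<'E'
from h import *
for n in ("top","scene"):
    d=np.load(f"/tmp/{n}.npy",allow_pickle=True).item()
    W=cloud(d)
    for k,c in dict(A=(.627,-.098),B=(.452,-.223),C=(.465,-.037)).items():
        m=(np.hypot(W[...,0]-c[0],W[...,1]-c[1])<.065)
        hub=m&(np.hypot(W[...,0]-c[0],W[...,1]-c[1])<.03)&(W[...,2]>.031)&(W[...,2]<.042)
        p=W[hub][:,:2].astype(np.float32)
        (cc,r)=cv2.minEnclosingCircle(p)
        rest=m&(W[...,2]>.005)&(W[...,2]<.016)&(np.hypot(W[...,0]-cc[0],W[...,1]-cc[1])>.027)
        q=W[rest][:,:2]-np.array(cc)
        a=0.5*np.angle(np.mean(np.exp(2j*np.arctan2(q[:,1],q[:,0])))) if len(q) else np.nan
        print(n,k,"hub",hub.sum(),np.round(cc,4),round(r,4),"z",np.round(np.median(W[hub][:,2]),4),"arm deg",np.degrees(a),len(q))
        # polar darkness about cc
        s=[]
        for ang in range(0,360,15):
            t=np.radians(ang);v=[]
            for rr in (.011,.0125,.014):
                u,vv=px(d,(cc[0]+rr*np.cos(t),cc[1]+rr*np.sin(t),.036)); v.append(cv2.getRectSubPix(d["image"],(1,1),(u,vv)).mean())
            s.append(int(np.mean(v)))
        print("  ",s)
    c=(.6,.253); R=np.hypot(W[...,0]-c[0],W[...,1]-c[1])
    m=(R<.12)&(W[...,2]>.040)&(W[...,2]<.055)
    rect=cv2.minAreaRect(W[m][:,:2].astype(np.float32)); print(n,"deck",np.round(rect[0],4),np.round(rect[1],3),rect[2],np.median(W[m][:,2]))
    for lo,hi in((.056,.070),(.07,.08),(.08,.095)):
        m=(R<.03)&(W[...,2]>lo)&(W[...,2]<hi); p=W[m]
        if len(p): print("  shaft",lo,len(p),np.round(p.mean(0),4),np.round(np.ptp(p,0),4))
o=get_obs()
from scipy.spatial.transform import Rotation as Ro
R=Ro.from_quat(np.roll(o["ee_rot"],-1)).as_matrix(); print("tool axes\n",np.round(R,3)); print("jaw yaw",np.degrees(np.arctan2(R[1,2],R[0,2])))
E
python3 meas.py
```

```text
top A hub 135 [ 0.6248 -0.095 ] 0.0223 z 0.0359 arm deg 84.98452506424488 149
   [110, 134, 150, 155, 155, 156, 156, 158, 156, 157, 157, 145, 134, 133, 144, 144, 142, 139, 141, 144, 145, 138, 121, 103]
top B hub 136 [ 0.4551 -0.2244] 0.0227 z 0.0358 arm deg -13.775383854648412 149
   [151, 151, 150, 144, 137, 134, 142, 152, 155, 155, 154, 148, 135, 106, 85, 93, 122, 138, 144, 145, 144, 145, 147, 149]
top C hub 132 [ 0.4685 -0.0355] 0.022 z 0.0359 arm deg -69.17127269532003 141
   [127, 112, 121, 141, 151, 151, 146, 137, 134, 140, 147, 154, 157, 158, 154, 152, 149, 146, 148, 149, 149, 149, 148, 143]
top deck [0.6014 0.252 ] [0.14  0.139] 72.88688659667969 0.0451743285857471
  shaft 0.056 14 [0.6005 0.2564 0.063 ] [0.0224 0.0253 0.0113]
  shaft 0.07 10 [0.5982 0.251  0.0767] [0.012  0.0145 0.0065]
  shaft 0.08 18 [0.602  0.2511 0.0849] [0.0112 0.0124 0.0101]
scene A hub 210 [ 0.622  -0.0951] 0.0245 z 0.0376 arm deg 87.12076155180445 252
   [63, 80, 96, 99, 97, 96, 95, 96, 95, 92, 81, 60, 50, 67, 84, 90, 92, 95, 98, 99, 99, 96, 87, 70]
scene B hub 178 [ 0.4522 -0.2222] 0.0252 z 0.0375 arm deg -19.361933095639145 189
   [94, 96, 96, 92, 80, 72, 79, 85, 94, 95, 95, 92, 87, 71, 52, 55, 68, 81, 85, 86, 91, 93, 92, 96]
scene C hub 196 [ 0.4672 -0.0364] 0.0258 z 0.0376 arm deg -71.2365060027103 242
   [95, 84, 70, 76, 89, 94, 86, 70, 57, 61, 66, 74, 77, 82, 87, 93, 96, 97, 99, 101, 101, 101, 99, 102]
scene deck [0.5987 0.2534] [0.14  0.143] 73.11913299560547 0.047331480099984335
  shaft 0.056 48 [0.6034 0.2564 0.0633] [0.0262 0.0201 0.0127]
  shaft 0.07 19 [0.6041 0.2542 0.0743] [0.0126 0.0174 0.0084]
  shaft 0.08 39 [0.6009 0.2529 0.0853] [0.0126 0.0141 0.0117]
tool axes
 [[ 0.908  0.     0.419]
 [-0.419  0.     0.908]
 [ 0.    -1.     0.   ]]
jaw yaw 65.25934789901791
```

>>> drive_tool(plan=[[0,0.045,-0.05,0,-8],[0,0.09,-0.1,0,-16],[0,0.13,-0.16,0,-24],[0,0.165,-0.22,0,-32],[0,0.19,-0.28,0,-40],[0,0.205,-0.34,0,-45],[0,0.215,-0.4,-0.02,-45],[0,0.222,-0.46,-0.04,-45],[0,0.2265,-0.52,-0.06,-45],[0,0.2277,-0.5576,-0.09,-45],[0,0.2277,-0.5576,-0.12,-45],[0,0.2277,-0.5576,-0.12,-45],[0,0.2277,-0.5576,-0.12,-45],[0,0.2277,-0.5576,-0.12,-45]])

```text
time_s: 2.75
position: [0.4696, -0.0346, 0.1128]
ee_rot: [0.581, -0.58, 0.403, -0.405]
contact_force: [-0.7, 0.5, 0.6]
grip_width: 0.0852
```

```bash
python3 - <<'E'
from h import *
o=get_obs(); print(o["time_s"],o["position"],o["contact_force"],o["joint_pos"])
for n in("scene","top"):
    d=read_camera(n); cv2.imwrite(f"pics/{n}1.png",d["image"])
    if n=="scene": cv2.imwrite("pics/s1.png",cv2.resize(d["image"][100:280,170:410],None,fx=3,fy=3,interpolation=cv2.INTER_CUBIC))
E
```

```text
2.75 [ 0.46962223 -0.03458737  0.11283494] [-0.74414974  0.50615969  0.62101111] [-1.63407185e-01  2.94177053e-01  1.88208413e+00  2.36301835e-04
  9.62246479e-01 -5.18705758e-01]
```

View pics/s1.png

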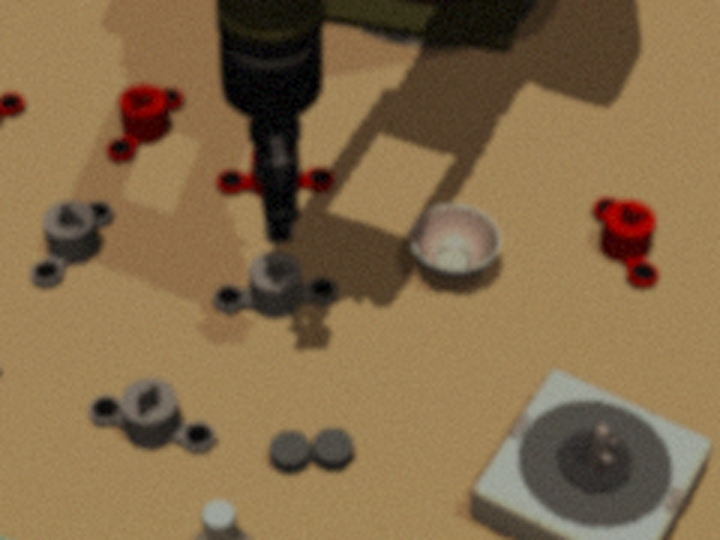

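>>> drive_tool(plan=[[0,-0.0015,-0.0015,-0.03,0],[0,-0.0015,-0.0015,-0.06,0],[0,-0.0015,-0.0015,-0.085,0],[0,-0.0015,-0.0015,-0.1,0],[0,-0.0015,-0.0015,-0.107,0],[0,-0.0015,-0.0015,-0.107,0],[0.3,-0.0015,-0.0015,-0.107,0],[0.6,-0.0015,-0.0015,-0.107,0],[0.8,-0.0015,-0.0015,-0.107,0],[0.8,-0.0015,-0.0015,-0.107,0],[0.8,-0.0015,-0.0015,-0.107,0],[0.8,-0.0015,-0.0015,-0.107,0]])

```text
time_s: 4.35
position: [0.4684, -0.0362, 0.0065]
ee_rot: [0.581, -0.58, 0.402, -0.405]
contact_force: [-0.7, 1.1, 5.9]
grip_width: 0.0428
```

```bash
python3 - <<'E'
from h import *
o=get_obs(); print(o["time_s"],o["position"],o["contact_force"],o["grip_width"])
d=read_camera("scene"); cv2.imwrite("pics/s2.png",cv2.resize(d["image"][100:280,170:410],None,fx=3,fy=3,interpolation=cv2.INTER_CUBIC))
E
```

```text
4.35 [ 0.4683716 -0.0361825  0.0065175] [-0.72362227  1.09758022  5.87941509] 0.04275527920471927
```

View pics/s2.png

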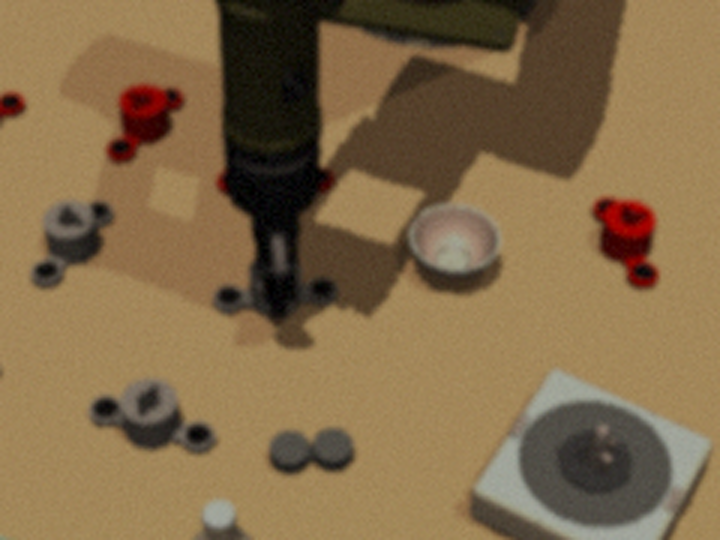

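>>> drive_tool(plan=[[0.8,0,0,0.04,0],[0.8,0,0,0.09,0],[0.8,0.015,0.03,0.13,0],[0.8,0.04,0.08,0.13,0],[0.8,0.062,0.13,0.13,0],[0.8,0.085,0.18,0.13,0],[0.8,0.105,0.225,0.13,0],[0.8,0.122,0.265,0.13,0],[0.8,0.131,0.284,0.13,0],[0.8,0.1326,0.288,0.13,0],[0.8,0.1326,0.288,0.13,0],[0.8,0.1326,0.288,0.13,0]])

```text
time_s: 5.9
position: [0.6002, 0.2502, 0.1365]
ee_rot: [0.58, -0.58, 0.403, -0.405]
contact_force: [-0.3, 0.6, -1.1]
grip_width: 0.043
```

```bash
cat > look.py <<'E'
from h import *
import sys
k=sys.argv[1]
o=get_obs(); print(o["time_s"],o["position"].round(4),o["contact_force"].round(1),o["ft_torque"].round(2),round(o["grip_width"],4))
P=o["position"]
t=[]
for n in("scene","top"):
    d=read_camera(n); np.save(f"/tmp/{n}{k}.npy",d,allow_pickle=True)
    u,v=px(d,(.601,.2525,.08))
    t.append(cv2.resize(cv2.getRectSubPix(d["image"],(100,120),(u,v)),None,fx=4,fy=4,interpolation=cv2.INTER_CUBIC))
    W=cloud(d)
    R=np.hypot(W[...,0]-.601,W[...,1]-.2525)
    print(n,[(r['p'].__round__(2),w(d,r['xyz']).round(4)) for r in spot_point("carrier_b",d) if np.hypot(*(w(d,r['xyz'])[:2]-P[:2]))<.06])
cv2.imwrite(f"pics/l{k}.png",np.hstack(t))
E
python3 look.py 3
```

```text
5.9 [0.6002 0.2502 0.1365] [-0.3  0.6 -1.1] [ 0.04  0.02 -0.01] 0.043
scene [(0.71, array([0.5996, 0.2543, 0.1275]))]
top [(0.5, array([0.5985, 0.248 , 0.1301]))]
```

View pics/l3.png

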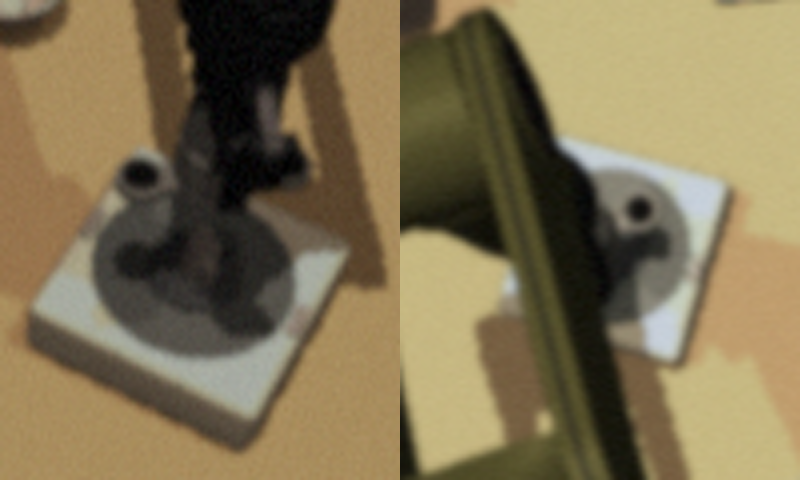

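>>> drive_tool(plan=[[0.8,0.001,0.002,0,0],[0.8,0.001,0.002,-0.015,0],[0.8,0.001,0.002,-0.03,0],[0.8,0.001,0.002,-0.04,0],[0.8,0.001,0.002,-0.045,0],[0.8,0.001,0.002,-0.048,0],[0.8,0.001,0.002,-0.048,0]])

```text
time_s: 6.98
position: [0.6019, 0.2529, 0.0887]
ee_rot: [0.581, -0.58, 0.403, -0.406]
contact_force: [0.5, -0.0, -1.1]
grip_width: 0.0429
```

>>> drive_tool(plan=[[0.8,-0.0005,-0.0003,-0.003,0],[0.8,-0.0005,-0.0003,-0.006,0],[0.8,-0.0005,-0.0003,-0.009,0],[0.8,-0.0005,-0.0003,-0.011,0],[0.8,-0.0005,-0.0003,-0.011,0]])

```text
time_s: 7.6
position: [0.6013, 0.2526, 0.0775]
ee_rot: [0.581, -0.58, 0.403, -0.405]
contact_force: [0.0, 0.2, -0.4]
grip_width: 0.0423
```

>>> drive_tool(plan=[[0.8,0,0,-0.003,0],[0.8,0,0,-0.005,0],[0.8,0,0,-0.006,0],[0.8,0,0,-0.007,0]])

```text
time_s: 8.1
position: [0.6012, 0.2525, 0.0713]
ee_rot: [0.581, -0.58, 0.403, -0.405]
contact_force: [-2.7, -1.9, 9.0]
grip_width: 0.0427
```

>>> drive_tool(plan=[[0.8,0,0,-0.0016,3],[0.8,0,0,-0.0016,6],[0.8,0,0,-0.0016,9],[0.8,0,0,-0.0016,12],[0.8,0,0,-0.0016,15]])

```text
time_s: 8.72
position: [0.6021, 0.2531, 0.0711]
ee_rot: [0.63, -0.627, 0.323, -0.326]
contact_force: [-0.4, -0.1, 5.1]
grip_width: 0.0427
```

```bash
cat > st.py <<'E'
from plant import *; import numpy as np
from scipy.spatial.transform import Rotation as Ro
o=get_obs(); R=Ro.from_quat(np.roll(o["ee_rot"],-1)).as_matrix()
print(o["time_s"],o["position"].round(4),"F",o["contact_force"].round(1),"T",o["ft_torque"].round(3),"w",round(o["grip_width"],4),"yaw",np.degrees(np.arctan2(R[1,2],R[0,2])).round(2),"q",o["joint_pos"].round(2))
E
python3 st.py
```

```text
8.725 [0.6021 0.2531 0.0711] F [-0.4 -0.1  5.1] T [ 0.099  0.173 -0.061] w 0.0427 yaw 35.38 q [ 0.33  0.55  1.53 -0.    1.05 -0.28]
```

>>> drive_tool(plan=[[0.8,-0.0005,-0.0003,-0.0016,3],[0.8,-0.0005,-0.0003,-0.0016,6],[0.8,-0.0005,-0.0003,-0.0016,9],[0.8,-0.0005,-0.0003,-0.0016,12],[0.8,-0.0005,-0.0003,-0.0016,12]])

```text
time_s: 9.35
position: [0.602, 0.2524, 0.0695]
ee_rot: [0.66, -0.657, 0.255, -0.259]
contact_force: [0.4, -2.4, 0.4]
grip_width: 0.0427
```

```bash
python3 st.py
```

```text
9.35 [0.602  0.2524 0.0695] F [ 0.4 -2.4  0.4] T [-0.314 -0.159 -0.055] w 0.0427 yaw 47.35 q [ 0.33  0.56  1.53 -0.    1.05 -0.49]
```

>>> drive_tool(plan=[[0.8,-0.0003,0,-0.001,0],[0.8,-0.0003,0,-0.002,0],[0.8,-0.0003,0,-0.003,0],[0.8,-0.0003,0,-0.003,0]])

```text
time_s: 9.85
position: [0.6021, 0.2524, 0.0666]
ee_rot: [0.66, -0.657, 0.255, -0.259]
contact_force: [2.2, -1.8, 0.2]
grip_width: 0.0429
```

```bash
python3 st.py
```

```text
9.85 [0.6021 0.2524 0.0666] F [ 2.2 -1.8  0.2] T [-0.249 -0.317 -0.088] w 0.0429 yaw 47.34 q [ 0.33  0.56  1.54 -0.    1.04 -0.49]
```

>>> drive_tool(plan=[[0.8,0.0002,-0.0002,-0.003,-1],[0.8,0.0002,-0.0002,-0.006,-1],[0.8,0.0002,-0.0002,-0.009,-1],[0.8,0.0002,-0.0002,-0.0105,-1],[0.8,0.0002,-0.0002,-0.0105,-1]])

```text
time_s: 10.48
position: [0.602, 0.2521, 0.0557]
ee_rot: [0.658, -0.655, 0.261, -0.265]
contact_force: [0.1, -0.2, -1.2]
grip_width: 0.043
```

```bash
python3 st.py
```

```text
10.475 [0.602  0.2521 0.0557] F [ 0.1 -0.2 -1.2] T [-0.029 -0.074 -0.001] w 0.043 yaw 46.34 q [ 0.33  0.57  1.55 -0.    1.02 -0.48]
```

>>> drive_tool(plan=[[0.8,0,0,-0.0008,0],[0.8,0,0,-0.0016,0],[0.8,0,0,-0.0024,0],[0.8,0,0,-0.0028,0],[0.8,0,0,-0.0028,0]])

```text
time_s: 11.1
position: [0.6021, 0.2522, 0.0545]
ee_rot: [0.658, -0.655, 0.261, -0.265]
contact_force: [-2.4, -1.4, 8.0]
grip_width: 0.043
```

```bash
python3 st.py
```

```text
11.1 [0.6021 0.2522 0.0545] F [-2.4 -1.4  8. ] T [-0.284  0.411 -0.019] w 0.043 yaw 46.34 q [ 0.33  0.57  1.55 -0.    1.02 -0.48]
```

>>> drive_tool(plan=[[0.8,0,0,0,-4],[0.8,0,0,0,-8],[0.8,0,0,0,-12],[0.8,0,0,0,-16],[0.8,0,0,0,-20],[0.8,0,0,0,-24],[0.8,0,0,0,-28],[0.8,0,0,0,-32]])

```text
time_s: 12.1
position: [0.6005, 0.2524, 0.0546]
ee_rot: [0.559, -0.558, 0.432, -0.436]
contact_force: [-1.8, 1.0, 2.9]
grip_width: 0.0429
```

```bash
python3 st.py
```

```text
12.1 [0.6005 0.2524 0.0546] F [-1.8  1.   2.9] T [0.09  0.526 0.222] w 0.0429 yaw 14.24 q [ 0.34  0.57  1.55 -0.    1.02  0.09]
```

>>> drive_tool(plan=[[0.8,0.0007,0,0,-4],[0.8,0.0007,0,0,-8],[0.8,0.0007,0,0,-12],[0.8,0.0007,0,0,-16],[0.8,0.0007,0,0,-20],[0.8,0.0007,0,0,-24],[0.8,0.0007,0,0,-27]])

```text
time_s: 12.98
position: [0.6009, 0.253, 0.0546]
ee_rot: [-0.441, 0.441, -0.551, 0.554]
contact_force: [-0.1, 0.3, -0.1]
grip_width: 0.0428
```

```bash
python3 st.py
```

```text
12.975 [0.6009 0.253  0.0546] F [-0.1  0.3 -0.1] T [0.144 0.133 0.235] w 0.0428 yaw -12.83 q [ 0.34  0.57  1.54 -0.    1.02  0.56]
```

>>> drive_tool(plan=[[0.8,0,0,0,-1.5],[0.8,0,0,0,-3],[0.8,0,0,0,-4],[0.8,0,0,0,-4]])

```text
time_s: 13.48
position: [0.601, 0.253, 0.0546]
ee_rot: [-0.422, 0.421, -0.566, 0.569]
contact_force: [1.3, -0.9, -0.3]
grip_width: 0.043
```

```bash
python3 st.py
```

```text
13.475 [0.601  0.253  0.0546] F [ 1.3 -0.9 -0.3] T [ 0.072 -0.072  0.124] w 0.043 yaw -16.84 q [ 0.34  0.57  1.54 -0.    1.02  0.63]
```

>>> drive_tool(plan=[[0.8,0,0,0,-1],[0.8,0,0,0,-2],[0.8,0,0,0,-3]])

```text
time_s: 13.85
position: [0.601, 0.253, 0.0546]
ee_rot: [-0.406, 0.406, -0.577, 0.581]
contact_force: [0.6, -0.1, -0.8]
grip_width: 0.0429
```

```bash
python3 st.py
```

```text
13.85 [0.601  0.253  0.0546] F [ 0.6 -0.1 -0.8] T [ 0.044 -0.097  0.228] w 0.0429 yaw -19.91 q [ 0.34  0.57  1.54 -0.01  1.02  0.69]
```

>>> drive_tool(plan=[[0.8,0,0,0,-1],[0.8,0,0,0,-2],[0.8,0,0,0,-2.5]])

```text
time_s: 14.22
position: [0.6011, 0.2531, 0.0546]
ee_rot: [-0.393, 0.393, -0.586, 0.589]
contact_force: [0.7, 0.1, -0.7]
grip_width: 0.0428
```

```bash
python3 st.py
```

```text
14.225 [0.6011 0.2531 0.0546] F [ 0.7  0.1 -0.7] T [ 0.03  -0.094  0.188] w 0.0428 yaw -22.45 q [ 0.34  0.57  1.54 -0.01  1.02  0.73]
```

>>> drive_tool(plan=[[0.8,0,0,0,-1],[0.8,0,0,0,-2],[0.8,0,0,0,-2]])

```text
time_s: 14.6
position: [0.6011, 0.2531, 0.0546]
ee_rot: [-0.383, 0.383, -0.593, 0.596]
contact_force: [0.6, 0.6, -0.3]
grip_width: 0.0427
```

```bash
python3 st.py; python3 look.py 4
```

```text
14.6 [0.6011 0.2531 0.0546] F [ 0.6  0.6 -0.3] T [ 0.129 -0.081  0.622] w 0.0427 yaw -24.42 q [ 0.34  0.57  1.54 -0.01  1.02  0.77]
14.6 [0.6011 0.2531 0.0546] [ 0.6  0.6 -0.3] [ 0.13 -0.08  0.62] 0.0427
scene [(0.65, array([0.5973, 0.2525, 0.0469]))]
top [(0.46, array([0.6006, 0.2522, 0.0472]))]
```

View pics/l4.png

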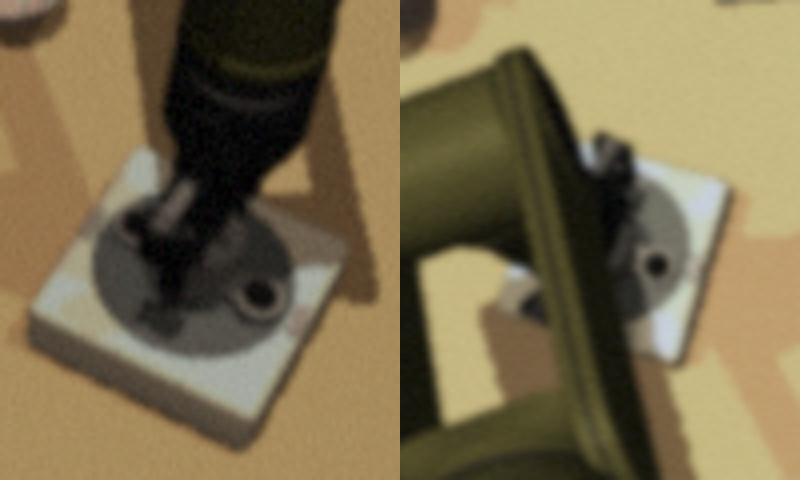

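>>> drive_tool(plan=[[0.8,0,0,0,2],[0.8,0,0,0,4],[0.8,0,0,0,5.5],[0.8,0,0,0,5.5]])

```text
time_s: 15.3
position: [0.6009, 0.2529, 0.0546]
ee_rot: [-0.411, 0.411, -0.574, 0.577]
contact_force: [-0.3, -1.0, 0.4]
grip_width: 0.043
```

```bash
python3 st.py
```

```text
15.3 [0.6009 0.2529 0.0546] F [-0.3 -1.   0.4] T [-0.154  0.045 -0.004] w 0.043 yaw -18.93 q [ 0.34  0.57  1.54 -0.01  1.02  0.67]
```

Torque is now zero, so the keys are free in the play and the shaft is still at its stop. Releasing.

>>> drive_tool(plan=[[0.5,0,0,0,0],[0.2,0,0,0,0],[0,0,0,0,0],[0,0,0,0,0],[0,0,0,0,0],[0,0,0,0.02,0],[0,0,0,0.06,0],[0,0,0,0.11,0],[0,0,0,0.15,0],[0,-0.03,0.05,0.15,0],[0,-0.06,0.1,0.15,0],[0,-0.09,0.15,0.15,0],[0,-0.12,0.2,0.15,0],[0,-0.15,0.25,0.15,0],[0,-0.18,0.28,0.15,0],[0,-0.18,0.28,0.15,0]])

```text
time_s: 17.3
position: [0.418, 0.5353, 0.2043]
ee_rot: [-0.412, 0.412, -0.573, 0.576]
contact_force: [-0.6, -0.7, -0.0]
grip_width: 0.0855
```

```bash
python3 st.py; python3 look.py 5; python3 - <<'E'
from h import *
for n in("scene","top"):
    d=np.load(f"/tmp/{n}5.npy",allow_pickle=True).item(); cv2.imwrite(f"pics/{n}5.png",d["image"])
    W=cloud(d); c=np.array((.601,.2525)); R=np.hypot(W[...,0]-c[0],W[...,1]-c[1])
    m=(R<.03)&(W[...,2]>.077)&(W[...,2]<.095); p=W[m]; cc,r=cv2.minEnclosingCircle(p[:,:2].astype(np.float32)); print(n,"hub",np.round(cc,4),r,"z hist",np.percentile(p[:,2],[10,50,90]).round(4))
    rest=(R>.028)&(R<.058)&(W[...,2]>.053)&(W[...,2]<.066); q=W[rest][:,:2]-c
    print("arm",np.degrees(.5*np.angle(np.mean(np.exp(2j*np.arctan2(q[:,1],q[:,0]))))),len(q))
    m=(R<.12)&(W[...,2]>.040)&(W[...,2]<.055); rect=cv2.minAreaRect(W[m][:,:2].astype(np.float32)); print("deck",rect[0],rect[2])
    print("mark",[(round(r['p'],2),w(d,r['xyz']).round(4)) for r in spot_point("mark",d)])
E
```

```text
17.3 [0.418  0.5353 0.2043] F [-0.6 -0.7 -0. ] T [-0.059 -0.054 -0.   ] w 0.0855 yaw -18.66 q [ 0.85  0.47  1.31 -0.    1.36  1.17]
17.3 [0.418  0.5353 0.2043] [-0.6 -0.7 -0. ] [-0.06 -0.05 -0.  ] 0.0855
scene []
top []
scene hub [0.5984 0.254 ] 0.023714369162917137 z hist [0.0813 0.0855 0.0885]
arm 71.44105727819247 213
deck (0.5996419787406921, 0.2527520954608917) 72.68865966796875
mark [(0.78, array([0.6177, 0.3121, 0.0461]))]
top hub [0.6006 0.2539] 0.023283664137125015 z hist [0.0799 0.0833 0.0864]
arm 72.05533632682419 129
deck (0.6014382243156433, 0.25180506706237793) 72.99230194091797
mark [(0.81, array([0.6193, 0.3129, 0.0495]))]
```

View pics/l5.png

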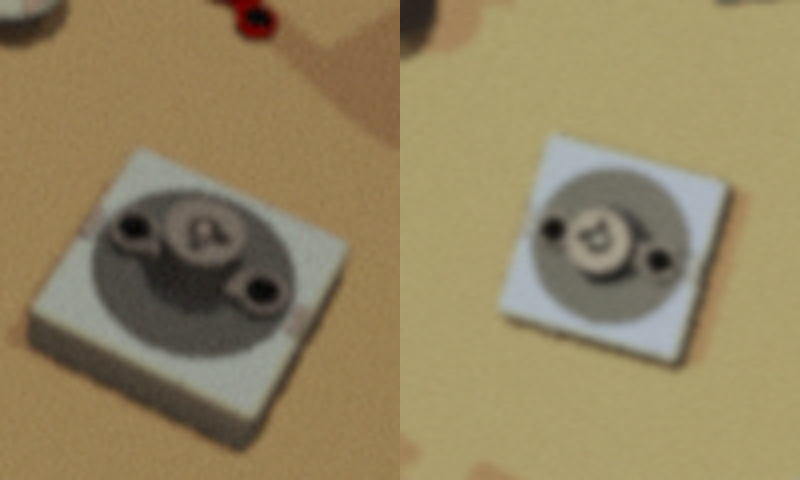

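View pics/scene5.png

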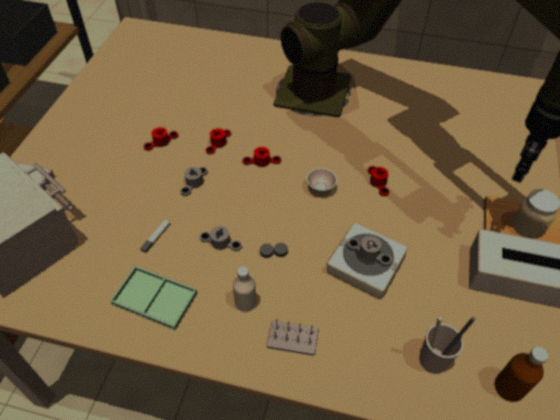

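The pictures show the carrier fully home: its hub top is at about 0.084 m, as expected. Its arms lie within about 1.5° of the marks' line, and everything else stands where it was.

```bash
python3 -c "
from plant import *
print(close_job())"
```

```text
the job is handed in; nothing more can be done
None
```

I fitted the grey carrier with keyways 90° apart (carrier_b), the one that stood at about (0.468, -0.036), on the shaft and turned it clockwise to the stop. I then let go and handed the job in at about 17.5 s of the 54 s allowed.

- **Choosing it:** both cameras showed its keyways square to each other. The other two grey carriers showed 180° and 135°, and I left them and the red look-alikes alone.
- **Fitting:** the hub rested on the key tops and dropped about 17 mm when turned into line, as the description says it should.
- **Turning:** the shaft dragged at about 0.2 N m, then the torque rose to 0.62 N m at the firm stop. I turned the carrier back about 5.5° within the key play to bring its arms onto the marks. The torque then read zero, so the shaft should still be at its stop.
- **Last checks:** the hub top was at about 0.084 m, which is fully home. The arms lay at 71.4–72.1°, against 72.7–73.0° for the cleaner's own axis. The gripper was clear with almost no force on it, and the last scene picture showed nothing else moved.
- **Disagreements:** the detector did not report the fitted carrier in the last pictures, so that check rests on the depth data and the pictures. Mark direction: the two cameras' detections gave about 73°, while the first detection, before the job, gave about 70°.

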